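Seat a nest plate on its locating pins and swing the clamp over it

TASK

Gently nudge the metal nest plate sideways with the fingertips until both its holes drop over the fixture's two locating pins and it lies flat on the base. Then push the swing clamp by its black post round until it is fully home over the plate's end. Only push: do not pinch or lift the plate, and leave the glass inserts and the other things around the fixture where they stand.

Things in the scene. Friction and masses are not known exactly. Their poses are not given: they have to be found in the camera images.
- fixture: Grey base plate 112 x 230 x 12 mm, fixed on a 2 mm black mat. Origin: centre of its underside; z up, top face at z=12; +x points away from the robot (to the back stops), +y to its left end. Two steel stop blocks (22 mm high, at y=-30 and 50, 24 wide) have their faces at x=38.8: guides behind the plate. The seated plate's centre is at x=2, y=10, its axes along the fixture's.
- nest_plate: Loose bright metal plate 72 (x) x 150 (y) x 10 mm, 0.3 kg, four round black-bottomed nests 4 mm deep in a row at x=-12. Origin: centre of its underside. It starts with its back edge riding on the pins and its near edge on the base, so tilted about 6 degrees, askew up to 4 degrees, 5-9 mm short of its seat in the fixture's x and 12-22 mm too far in +y. A light push (about 2 N) slides it.
- hole_left (a point): Centre, at the plate's underside, of its round pin hole (10.5 mm wide, right through), at x=18, y=42 in the plate's frame. It belongs on pin_left.
- hole_right (a point): Centre, at the plate's underside, of its slotted pin hole (10.5 x 14.5 mm, long along y, right through), at x=18, y=-42 in the plate's frame. It belongs on pin_right.
- pin_left (a point): Foot (at the base's top face) of the left brass locating pin: 9 mm wide, 5.5 mm high, its upper 3.5 mm a cone to 3.6 mm. At x=20, y=52 in the fixture's frame.
- pin_right (a point): Foot of the right brass locating pin, alike, at x=20, y=-32 in the fixture's frame.
- clamp_pivot (a point): Point on the upright axis of the swing clamp, at x=12, y=-84, z=24 in the fixture's frame (beyond the plate's right end); the underside of the clamp arm, 1.5 mm above the seated plate. The pivot post is 20 mm wide and ends 14 mm above this point.
- clamp_post (a point): Middle of the black upright push post (11 mm wide, 22 mm high; its top 11 mm above this point) near the end of the clamp arm, 30 mm from the pivot axis. The arm is 14 mm wide, 39 mm long from the axis, its upper face 14 mm below this point.
- clamp (a joint): Angle of the swing clamp (rad), growing anticlockwise from above: 0 open, the arm along the fixture's +x; 1.57 home at its stop, the arm along +y over the plate's right end. Starts at 0 to 0.25. It stays where it is left; about 2 N at the post turns it. It cannot pass over a plate that still rides on the pins.
- glass_insert_1: Small blown glass insert, 22 mm wide, 55-61 mm high, standing on its foot to the right of the fixture; leave it alone. Origin: centre of its foot.
- glass_insert_2: Small blown glass insert, 22 mm wide, 55-61 mm high, standing on its foot to the right of the fixture; leave it alone. Origin: centre of its foot.
- glass_insert_3: Small blown glass insert, 22 mm wide, 55-61 mm high, standing on its foot to the right of the fixture; leave it alone. Origin: centre of its foot.
- glass_insert_4: Small blown glass insert, 22 mm wide, 55-61 mm high, standing on its foot to the right of the fixture; leave it alone. Origin: centre of its foot.
- glass_insert_5: Small blown glass insert, 22 mm wide, 55-61 mm high, standing on its foot to the right of the fixture; leave it alone. Origin: centre of its foot.
- plug_1: Off-white silicone dome plug, 24 mm wide, 22 mm high, standing behind the fixture; leave it alone. Origin: centre of its underside.
- plug_2: Off-white silicone dome plug, 24 mm wide, 22 mm high, standing behind the fixture; leave it alone. Origin: centre of its underside.
- plug_3: Off-white silicone dome plug, 24 mm wide, 22 mm high, standing behind the fixture; leave it alone. Origin: centre of its underside.
- beaker: Clear glass beaker, 74 mm wide, 87 mm high, standing behind the fixture; leave it alone. Origin: centre of its underside.
- syringe: Dosing syringe, 134 mm long, 22 mm high, lying behind the fixture on the right; leave it alone. Origin: at mid-length, underside.
- steel_bowl: Steel bowl, 158 mm wide, 63 mm high, standing well to the right; leave it alone. Origin: centre of its underside.

How it is judged (in metres and radians):
On the way, in this order (a step that is already met when the one before it is completed fails the run):
1. the nest plate lies flat on the base with both holes over the pins (horizontal distance between hole_left and pin_left below 0.003 m and horizontal distance between hole_right and pin_right below 0.004 m and z of each of hole_left, hole_right in the frame of fixture below 0.0138 m and angle between nest_plate's own z axis and vertical below 0.03 rad), for 0.2 s.
2. the swing clamp is home over the seated plate (all of step 1 and value of joint clamp above 1.45 rad), for 0.2 s.
At the end, for the whole second after the job is handed in: The plate rests flat on the base (underside within 1.8 mm of it at both holes, tilt under 0.03 rad), its round hole within 3 mm of the left pin's axis and its slot within 4 mm of the right pin's, and the clamp stands at 1.45 rad or more (all of step 2 and linear speed of nest_plate below 0.01 m/s); the robot touches nothing.
It fails at once if the plate is lifted: its centre more than 9.5 mm above the base (riding on the pins it is at most 5.5), or it is tipped over 0.2 rad (z of nest_plate in the frame of fixture above 0.0215 m or angle between nest_plate's own z axis and vertical above 0.2 rad).
It fails at once if the fingers press on the plate with over 40 N, as when pinching it (contact force between the fingers and nest_plate above 40 N).
It fails at once if one of the things around the fixture is moved by more than 15 mm (distance of any of glass_insert_1, glass_insert_2, glass_insert_3, glass_insert_4, glass_insert_5, plug_1, plug_2, plug_3, beaker, syringe, steel_bowl from where it was at the start of the episode above 0.015 m).
It also fails if it takes over 48 s, if anything falls off the work surface, if the arm or the gripper's body presses on something with over 40 N, if the wrist force passes 120 N, or if a joint passes its speed limit or range.

ROBOT

A 7-joint arm with a two-finger parallel gripper is mounted at the origin on the work surface; the furniture and walls round the work are solid. World frame = base frame: x ahead of the robot, y to its left, z up, the work surface at z = 0. Lengths are in m, angles in degrees, forces in N, time in s.
With the tool pointing down it reaches from about 0.35 to 0.775 m from the base axis. Payload 3.1 kg.
Tool frame: the origin (TCP) lies on the centre line of the jaws, within the pads' length; the fingertips stand 17 mm ahead of it and the grasp point (between the pads) lies 2 mm behind it (robot.tip_reach is the distance from the TCP to the fingertips, in m); z points along the fingers, y is the direction in which the jaws open and shut (so a half turn about z gives the same grasp; the last joint's range is limited). The gripper opens to 85 mm and grips with 20 to 120 N. Pads are 22 mm wide; open, the fingers measure 114 mm over their backs; the gripper's body (76 mm by 85 mm) begins 54 mm behind the grasp point. The pads swing forward as they close: fully open they stand 13 mm farther back than shut.
Start: joints at [-70.399, 17.813, 0.802, 86.603, -0.252, 75.585, -1.558], TCP at [0.206, 0.51, 0.248] pointing down, gripper open.
Joint ranges: [-154.91, 154.91], [-16.99, 109.72], [-72.82, 74.43], [7.12, 147.25], [-82.49, 262.49], [11.32, 116.49], [-174.64, 174.64]. Speed limits (degrees/s): [159.86, 159.86, 180, 180, 180, 180, 180].

INTERFACE

Orientations are given as [roll, pitch, yaw] about the fixed x, y, z axes, in that order (R = Rz(yaw) Ry(pitch) Rx(roll)).
In Python, from station import robot, fingers, vision, workorder, recognise gives the robot as it stands. Calls block until the motion is done:
- robot.move_to(position, orientation): joint-space move of the TCP to a pose.
- robot.line_to(position, orientation=None, velocity=0.15, f_stop=None): straight line of the TCP; orientation=None keeps the orientation; velocity is the mean speed in m/s. With f_stop (N) it stops when the force on the tool has changed by that much, and returns True; else False.
- robot.move_j(angles): joint-space move.
- fingers.gripper_to(opening, force=None): opening from 0.0 (shut) to 1.0 (fully open); force is the grip in N (None keeps the last); returns when the fingers have stopped.
- robot.pause(seconds).
- robot.inverse_kinematics(position, orientation): joint angles nearest the present ones, or None.
- vision.grab_frame(name): name is "scene" or "top" or "wrist"; returns the picture (400x640x3 uint8, red, green, blue); there is no depth.
- vision.calibration(name): a dict with "mtx" (3x3 intrinsics, pixels), "extrinsics" (4x4, takes a point from world to camera coordinates); the wrist camera has in their place "T_tool_cam" (4x4, takes a point from camera to tool coordinates, whose origin is the TCP and whose axes are the flange's). Camera axes: x right, y up, looking along -z (the intrinsics and any distortion apply to the point x, -y, -z); pixel columns grow to the right and rows downward; lengths in m; the calibration is good to about 2 mm. A picture is of the moment at which its call begins: read the wrist's pose just before it. calibration takes no time and is no camera call.
A pose or a line that the arm cannot do raises robot.PlanningError and nothing moves.
- workorder.close_job(): hands the job in, once; it reports no verdict.
Trained networks look in the newest picture that a camera, given by its name, has taken for a name from the list of things; names that differ only in an ending like _2 or _b are one class to them, and where a whole thing is asked for, a point or a joint stands for the part that bears it (a point fixed in the world has none). Each returns a list of dicts, best first, with "p" (0 to 1); they miss things now and then, are a little off and sometimes report something else, mostly with a low value. They report only what shows in the picture. A call takes as long as a camera call.
- recognise(label, camera): "rect" ([centre column, centre row, width, height] in pixels, round what is visible of it).
Readings, each from a call of its own:
- robot.current_time_s(): time.
- robot.current_joint_positions(): joint angles.
- robot.current_dq(): joint speeds.
- robot.current_joint_torque(): joint torques, N m.
- robot.current_tool_pos(): TCP position.
- robot.current_eef_rot(): TCP orientation.
- robot.current_contact_force(): force on the tool from outside, world axes, zero at the start.
- robot.current_torque(): the same for the moment, N m.
- robot.current_finger_gap(): opening from 0.0 (shut) to 1.0 (fully open).
Only numpy, scipy, OpenCV 4.12 (cv2) and the standard library are available. Lean on these libraries where they do the work, as an engineer would, in place of code of your own. Each camera call takes 0.05 s, during which the arm holds its last target. There are 200 camera calls.

## Working session

There is one attempt and no reset: what is moved stays moved. The work goes in short steps, each a Python script; the robot and the scene stay as the last script left them, time stands still between calls to the robot, and variables do not carry over. Pictures are saved under pics/ and viewed, about 8 in all and at most 12, crops included, and the job is handed in when it is done.

```bash
ls; mkdir -p pics; cat > h.py <<'E'
import numpy as np, cv2
from station import robot, fingers, vision, workorder, recognise
def grab(n,f,crop=None,s=1):
    im=vision.grab_frame(n)[:,:,::-1].copy()
    if crop: im=im[crop[1]:crop[3],crop[0]:crop[2]]
    im=cv2.resize(im,None,fx=s,fy=s,interpolation=cv2.INTER_CUBIC); cv2.imwrite('pics/'+f,im)
def proj(c,P):
    K=np.array(c["mtx"]);E=np.array(c["extrinsics"]);P=np.atleast_2d(P)
    q=P@E[:3,:3].T+E[:3,3]; q=np.c_[q[:,0],-q[:,1],-q[:,2]]
    p=q@K.T; return p[:,:2]/p[:,2:]
def unproj(c,uv,z):
    K=np.array(c["mtx"]);E=np.array(c["extrinsics"])
    d=np.linalg.inv(K)@np.array([uv[0],uv[1],1.]); d=E[:3,:3].T@np.array([d[0],-d[1],-d[2]])
    o=-E[:3,:3].T@E[:3,3]; return o+d*(z-o[2])/d[2]
E
cat > a.py <<'E'
from h import *
print(robot.current_time_s())
for n in("top","scene"):
    grab(n,n+"0.png",s=1.25); c=vision.calibration(n); print(n,{k:np.round(v,4).tolist() if not isinstance(v,str) else v for k,v in c.items()})
    for l in["fixture","nest_plate","hole_left","hole_right","pin_left","pin_right","clamp_pivot","clamp_post","glass_insert_1","steel_bowl"]:
        for r in recognise(l,n)[:5 if 'glass' in l else 2]: print(l,np.round(r["rect"],1),round(r["p"],2))
print(robot.current_time_s())
E
python3 a.py
```

```text
pics
0.0
top {'mtx': [[472.1614, 0.0, 325.5364], [0.0, 472.1614, 200.5442], [0.0, 0.0, 1.0]], 'extrinsics': [[-0.0132, -0.9999, 0.0099, 0.2245], [0.9966, -0.0123, 0.0813, -0.6168], [-0.0812, 0.0109, 0.9966, -1.1499], [0.0, 0.0, 0.0, 1.0]]}
fixture [287.9 219.7 100.2  93.3] 0.78
nest_plate [281.9 228.8  61.9  60.9] 0.78
nest_plate [288.3 223.7  95.8  87.2] 0.68
hole_left [279.5 226.5  64.2  55.6] 0.85
pin_left [287.4 221.3  98.2  87. ] 0.58
pin_right [290.1 221.4  96.9  89.2] 0.56
clamp_pivot [288.9 222.   99.6  88.6] 0.87
clamp_pivot [309.6 192.2  12.2  16.4] 0.54
clamp_post [455.2 151.3  67.9  63.5] 0.74
clamp_post [306.6 190.9  16.   13.7] 0.5
glass_insert_1 [356.6 159.    6.9  10.4] 0.63
glass_insert_1 [357.9 172.3   5.4  15.4] 0.56
glass_insert_1 [338.7 159.3   7.6   8.4] 0.48
steel_bowl [455.2 150.1  66.8  61.7] 0.8
scene {'mtx': [[498.856, 0.0, 330.5873], [0.0, 498.856, 201.3901], [0.0, 0.0, 1.0]], 'extrinsics': [[-0.8581, -0.5133, 0.0131, 0.6425], [0.4027, -0.657, 0.6374, -0.1251], [-0.3186, 0.5522, 0.7704, -1.1428], [0.0, 0.0, 0.0, 1.0]]}
fixture [328.4 245.8  60.7  83.6] 0.74
fixture [271.  243.   32.8  47. ] 0.53
nest_plate [332.4 250.2  36.8  61.3] 0.78
nest_plate [327.8 246.5  57.6  87. ] 0.75
hole_right [330.6 247.1  36.4  60.3] 0.86
hole_right [314.2 207.8  18.3  12.1] 0.37
pin_left [327.9 246.7  55.4  83.4] 0.83
pin_right [312.2 208.2  23.7  16. ] 0.63
pin_right [328.3 246.7  53.4  86.4] 0.61
clamp_pivot [328.  245.6  61.7  86. ] 0.7
clamp_pivot [267.1 302.1  11.8  10.9] 0.25
clamp_post [313.  208.8  22.   12.9] 0.67
clamp_post [353.9 107.9  56.8  42.4] 0.41
glass_insert_1 [310.6 165.2   7.8  18.5] 0.68
glass_insert_1 [322.9 170.2   8.9  23.5] 0.55
glass_insert_1 [333.4 165.7  10.9  15. ] 0.48
glass_insert_1 [300.1 175.2   7.   20.4] 0.46
steel_bowl [353.9 108.   55.9  43.8] 0.79
steel_bowl [270.1 242.2  29.5  45.8] 0.71
1.1
```

```bash
python3 - <<'E'
from h import *
c=vision.calibration("top")
print(unproj(c,(288,220),.012))
im=cv2.imread('pics/top0.png');im=cv2.resize(im,None,fx=.8,fy=.8)
cv2.imwrite('pics/top0c.png',cv2.resize(im[130:290,200:400],None,fx=4,fy=3.75,interpolation=cv2.INTER_CUBIC))
for g in [(298,206)]: print(g)
E
```

```text
[0.57293049 0.31101943 0.012     ]
(298, 206)
```

View pics/top0c.png

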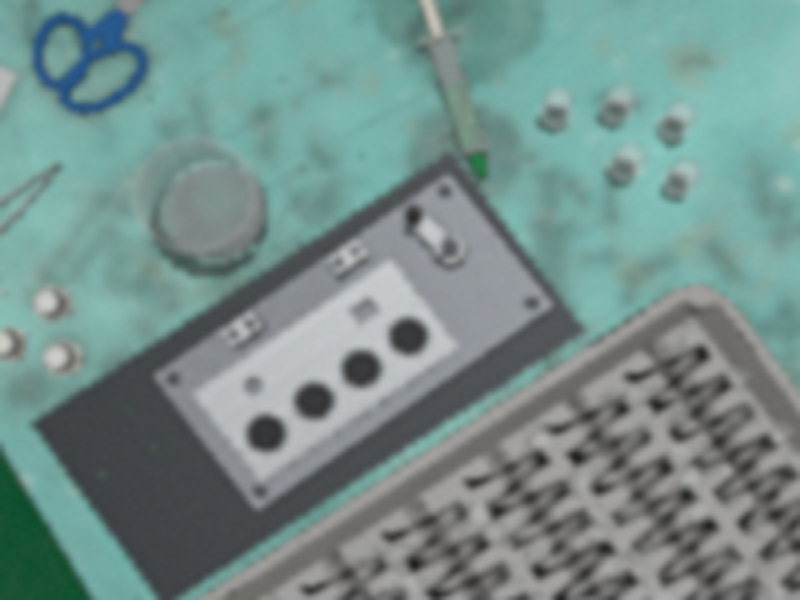

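```bash
python3 - <<'E'
from h import *
print(robot.current_tool_pos(),robot.current_eef_rot())
c=vision.calibration("wrist");print({k:np.round(v,4).tolist() for k,v in c.items() if not isinstance(v,str)})
t=vision.calibration("top")
cs=[np.array(((x/4)+200,(y/3.75)+130)) for x,y in [(155,375),(258,510),(553,303),(452,168)]]
P=np.array([unproj(t,q,.014) for q in cs]);print(P.round(4),P.mean(0))
for a,b in[(1,0),(2,3),(2,1),(3,0)]:
    d=P[a]*-1+P[b];print(np.hypot(*d[:2]),np.degrees(np.arctan2(d[1],d[0])))
for yaw in (35,-145,-55,125):
  for z in(.25,.3,.35): print(yaw,z,robot.inverse_kinematics([.55,.3,z],[180,0,yaw]))
E
```

```text
[0.20590223 0.51002812 0.24830531] [ 1.79997169e+02 -1.11049383e-03  1.58014155e+02]
{'mtx': [[297.6241, 0.0, 318.2692], [0.0, 297.6241, 195.4854], [0.0, 0.0, 1.0]], 'T_tool_cam': [[-0.0005, 0.9637, 0.2671, 0.0675], [1.0, 0.0005, 0.0001, -0.0003], [-0.0001, 0.2671, -0.9637, -0.1253], [0.0, 0.0, 0.0, 1.0]]}
[[0.5495 0.4336 0.014 ]
 [0.4597 0.3698 0.014 ]
 [0.5943 0.185  0.014 ]
 [0.6859 0.2472 0.014 ]] [0.57233212 0.30890523 0.014     ]
0.1101823202328691 35.38522272931898
0.11070847756758946 34.183850775981
0.22860150706758517 126.06916868838057
0.23092897223920014 126.18679240324413
35 0.25 [-49.27190992  28.87826283  30.5609581   74.05118196 -14.40251715
  80.83685821 -74.58881057]
35 0.3 [-48.79693806  27.99190742  30.90329469  68.31397897 -13.96501536
  87.25323621 -75.25584069]
35 0.35 [-47.93114036  27.87242884  31.25208943  61.49706477 -14.07255882
  94.04959297 -75.73341083]
-145 0.25 [-33.17694615  26.95009631   4.7061517   73.28672206  -2.16489662
  79.84837468  96.40180896]
-145 0.3 [-33.48767556  26.17976772   5.38163618  67.56018576  -2.37629406
  86.363248    96.49545983]
-145 0.35 [-33.69060729  26.15816366   6.05142864  60.75373331  -2.66797013
  93.21109783  96.59540483]
-55 0.25 [ -65.8946558    38.57227824   64.40939259   74.75043052  -34.27500294
   86.89343813 -150.26973035]
-55 0.3 [ -64.55675958   36.85457497   64.40552329   69.00617604  -32.78405866
   92.56565906 -152.11425995]
-55 0.35 [ -62.48619689   35.92626357   64.3883624    62.18197503  -32.37407805
   98.83401986 -153.67183526]
125 0.25 [-41.15480422  27.41874448  17.27934031  73.67228177  -7.98184943
  80.07123786  10.6663554 ]
125 0.3 [-41.03972956  26.62697068  17.72252699  67.93836972  -7.85546843
  86.56687318  10.3772773 ]
125 0.35 [-40.72043602  26.59351493  18.23140122  61.1265693   -8.06523348
  93.40882316  10.20877892]
```

```bash
cat >> h.py <<'E'
def wcal():
    from scipy.spatial.transform import Rotation as R
    c=dict(vision.calibration("wrist")); T=np.eye(4);T[:3,:3]=R.from_euler('xyz',robot.current_eef_rot(),degrees=True).as_matrix();T[:3,3]=robot.current_tool_pos()
    c["extrinsics"]=np.linalg.inv(T@np.array(c["T_tool_cam"])); return c
E
python3 - <<'E'
from h import *
import pickle
robot.move_to([.5723,.3089,.25],[180,0,-145])
fingers.gripper_to(0.0)
robot.line_to([.5723,.3089,.15])
c=wcal(); pickle.dump(c,open('c1.pkl','wb')); print(c.keys())
grab("wrist","w1.png",s=1.25)
for l in["fixture","nest_plate","hole_left","hole_right","clamp_pivot","clamp_post"]:
    for r in recognise(l,"wrist")[:2]: print(l,np.round(r["rect"],1),round(r["p"],2))
print(robot.current_time_s(),robot.current_tool_pos(),robot.current_finger_gap())
E
```

```text
dict_keys(['mtx', 'T_tool_cam', 'extrinsics'])
fixture [321.3 194.7 262.4 132.2] 0.82
fixture [ 34.6 197.1  67.7  38.5] 0.47
nest_plate [352.7 187.5 178.   84.4] 0.64
hole_left [350.8 184.7 175.7  85.7] 0.88
hole_left [229.8 233.1  29.4  62.5] 0.18
hole_right [349.2 187.3 176.5  83.6] 0.78
hole_right [ 66.2 227.1  70.2  44.9] 0.36
clamp_pivot [320.5 194.7 263.4 139.2] 0.68
clamp_pivot [492.2 308.2  28.3  27.5] 0.65
clamp_post [225.2 232.1  27.3  63.8] 0.59
4.575 [0.57262889 0.30903567 0.15069718] -0.0028079599420918213
```

View pics/w1.png

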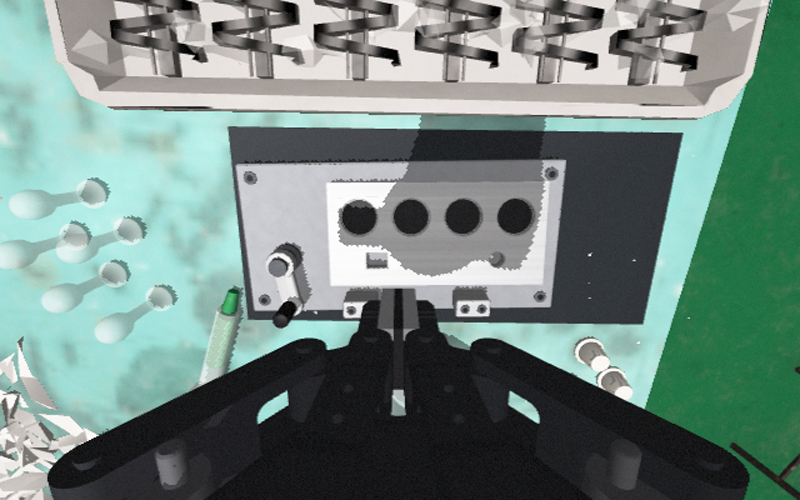

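```bash
python3 - <<'E'
from h import *
import pickle
from scipy.optimize import least_squares
c=pickle.load(open('c1.pkl','rb'))
im=cv2.imread('pics/w1.png')
F={(-56,-115):(237,162.5),(-56,115):(565.5,160),(56,115):(560.5,306),(56,-115):(246.5,320.5)}
pts=np.array([[x,y,12] for x,y in F])/1000; uv=np.array(list(F.values()))/1.25
def W(p,P):
    a=p[2];R=np.array([[np.cos(a),-np.sin(a),0],[np.sin(a),np.cos(a),0],[0,0,1]])
    return P@R.T+[p[0],p[1],.002]
s=least_squares(lambda p:(proj(c,W(p,pts))-uv).ravel(),[.5723,.3089,np.radians(35.6)])
p=s.x;print(p[:2],np.degrees(p[2]),s.fun.round(1))
def tof(q,z):
    w=unproj(c,np.array(q)/1.25,.002+z)-[p[0],p[1],0]
    a=p[2];return (1e3*np.array([np.cos(a)*w[0]+np.sin(a)*w[1],-np.sin(a)*w[0]+np.cos(a)*w[1]])).round(1)
for n,q,z in[('plate nearR',(327,182),.022),('nearL',(546,181),.022),('farR',(329,285.5),.0285),('farL',(543,286),.0285),('slot',(376.5,260),.027),('hole',(497,259),.027),('post top',(279,321),.049),('stopR',(369,316),.034),('nest1',(359,217),.02),('nest4',(515,216),.02)]: print(n,tof(q,z))
np.save('fix.npy',p)
# overlay of expected features
ov=im.copy()
for P in [(38.8,-30,12),(38.8,50,12),(12,-84,38)]+[(2+sx*36,10+sy*75,22) for sx in(-1,1) for sy in(-1,1)]:
    u=proj(c,W(p,np.array([P])/1e3))[0]*1.25; cv2.circle(ov,tuple(int(v) for v in u.round()),3,(0,0,255),1)
cv2.imwrite('pics/ov1.png',cv2.resize(ov[110:350,200:600],None,fx=2,fy=2,interpolation=cv2.INTER_CUBIC))
E
```

```text
[0.57365295 0.31303406] 36.33401031391844 [-2.3  3.3  1.7 -1.2 -5.9  1.5  6.6 -5. ]
plate nearR [-44.9 -49.6]
nearL [-42.1  97.6]
farR [ 27.  -52.4]
farL [30.9 99. ]
slot [  9.3 -18.1]
hole [10.6 65.9]
post top [ 43.4 -83.4]
stopR [ 48.6 -24.6]
nest1 [-20.1 -29.6]
nest4 [-18.2  78.8]
```

View pics/ov1.png

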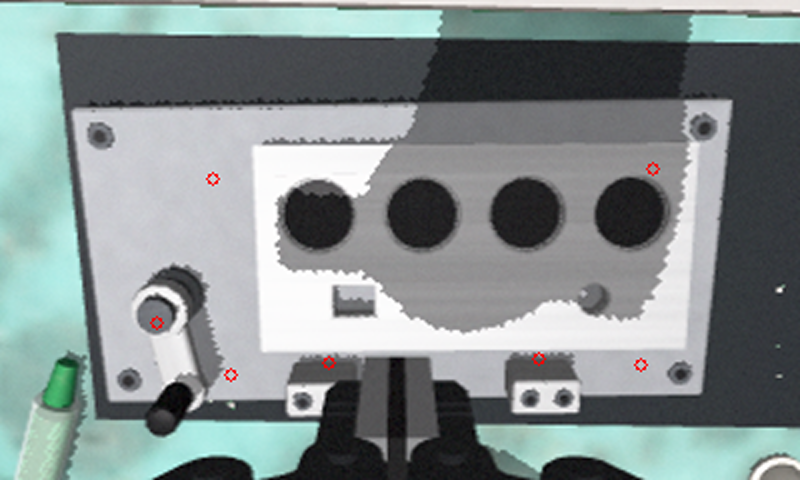

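```bash
cat > fit.py <<'E'
from h import *
import pickle
from scipy.optimize import least_squares
from scipy.spatial.transform import Rotation as Rn
def W(p,P):
    a=p[2];R=np.array([[np.cos(a),-np.sin(a),0],[np.sin(a),np.cos(a),0],[0,0,1]])
    return P@R.T+[p[0],p[1],.002]
def tof(c,p,q,z):
    w=unproj(c,np.array(q),.002+z)-[p[0],p[1],0]
    a=p[2];return (1e3*np.array([np.cos(a)*w[0]+np.sin(a)*w[1],-np.sin(a)*w[0]+np.cos(a)*w[1]])).round(1)
E
python3 - <<'E'
from fit import *
c=pickle.load(open('c1.pkl','rb'))
im=cv2.imread('pics/w1.png')
u=lambda x,y:((x/2+200)/1.25,(y/2+110)/1.25)
F={(-56,-115):u(73,108),(-56,115):u(732,100),(56,115):u(702,393),(56,-115):u(107,401)}
pts=np.array([[x,y,12] for x,y in F])/1000; uv=np.array(list(F.values()))
s=least_squares(lambda p:(proj(c,W(p,pts))-uv).ravel(),[.5723,.3089,np.radians(35.6)])
p=s.x;print(p[:2],np.degrees(p[2]),s.fun.round(1));np.save('fix.npy',p)
G={(-36,-75,10):u(254,146),(-36,75,10):u(694,144),(36,-75,10):u(262,352),(36,75,10):u(686,348)}
g=np.array(list(G))/1e3;guv=np.array(list(G.values()))
def PW(q): # plate x,y,yaw ; tilt fixed with back up
    R=Rn.from_euler('ZY',[q[2],-q[3]]).as_matrix(); 
    return g@R.T+[q[0],q[1],.012+.036*np.sin(q[3])]
f=lambda q:(proj(c,W(p,PW(q)))-guv).ravel()
s2=least_squares(lambda q:np.r_[f(q),(q[3]-.1)*300],[-.005,.027,0,.1]);q=s2.x
print('plate',q[:2]*1e3,np.degrees(q[2:]),s2.fun.round(1))
for n,k,z in[('piv',u(157,315),.038),('post top',u(157,422),.049),('stopR',u(329,352),.012),('stopL',u(539,352),.012)]: print(n,tof(c,p,k,z))
E
```

```text
[0.5730839  0.31219589] 35.68680196442387 [-1.9 -0.6  1.5 -0.8  0.7  1.5 -0.3  0.9]
plate [-5.57184544 24.32696102] [-0.18972031  5.7151348 ] [-0.8  0.1  1.6 -0.7 -0.6  0.3 -0.2  0.5 -0.1]
piv [ 11.4 -82.9]
post top [ 45.3 -82.8]
stopR [ 35.9 -28.3]
stopL [36.8 51. ]
```

```bash
python3 - <<'E'
from fit import *
p=np.load('fix.npy');c=pickle.load(open('c1.pkl','rb'));t=vision.calibration("top")
for z in(0,.02,.04,.06,.08):
    print(z,'w',tof(c,p,(400/1.25,114/1.25),z),tof(c,p,(400/1.25,107/1.25),z),'top',tof(t,p,(400/4+200,475/3.75+130),z),tof(t,p,(480/4+200,424/3.75+130),z))
print(tof(t,p,(354/4+200,339/3.75+130),.012))
E
```

```text
0 w [-87.5  -0.1] [-92.1  -0. ] top [-92.2  29.4] [-94.7 -31.1]
0.02 w [-86.2  -0.2] [-90.5  -0.1] top [-92.2  28.2] [-94.6 -31.2]
0.04 w [-84.9  -0.3] [-88.8  -0.2] top [-92.1  27.1] [-94.5 -31.4]
0.06 w [-83.6  -0.4] [-87.2  -0.4] top [-92.  26.] [-94.3 -31.5]
0.08 w [-82.3  -0.5] [-85.6  -0.5] top [-91.9  24.8] [-94.2 -31.6]
[-2.5 -1.3]
```

```bash
cat >> fit.py <<'E'
fp=np.load('fix.npy'); YAW=np.degrees(fp[2])-180
def go(x,y,z,v=.15,f=None,yaw=YAW):
    "TCP to fixture x,y mm, fingertip z mm above fixture underside"
    P=W(fp,np.array([[x,y,z]])/1e3)[0]+[0,0,.017]
    return robot.line_to(P,[180,0,yaw],velocity=v,f_stop=f)
def where():
    P=robot.current_tool_pos();a=fp[2];d=P-[fp[0],fp[1],.019]
    F=robot.current_contact_force();r=lambda d:np.array([np.cos(a)*d[0]+np.sin(a)*d[1],-np.sin(a)*d[0]+np.cos(a)*d[1],d[2]])
    print('t',round(robot.current_time_s(),2),'pos',(r(d)*1e3).round(1),'F',r(F).round(1))
E
python3 - <<'E'
from fit import *
go(-67,20,100,.2);go(-67,20,40,.2);print(go(-67,20,16,.06,6));where()
print(go(-40,20,16,.02,6));where()
robot.pause(.2);where()
c=wcal();pickle.dump(c,open('c2.pkl','wb'));grab("wrist","w2.png",(120,70,520,310),2)
E
```

```text
False
t 6.1 pos [-67.2  20.1  15.7] F [ 0.3 -0.5 -0.5]
True
t 7.19 pos [-45.1  19.9  14.9] F [ 0.1  0.9 -1.5]
t 7.39 pos [-46.5  19.9  14.2] F [0.7 0.4 0.8]
```

View pics/w2.png

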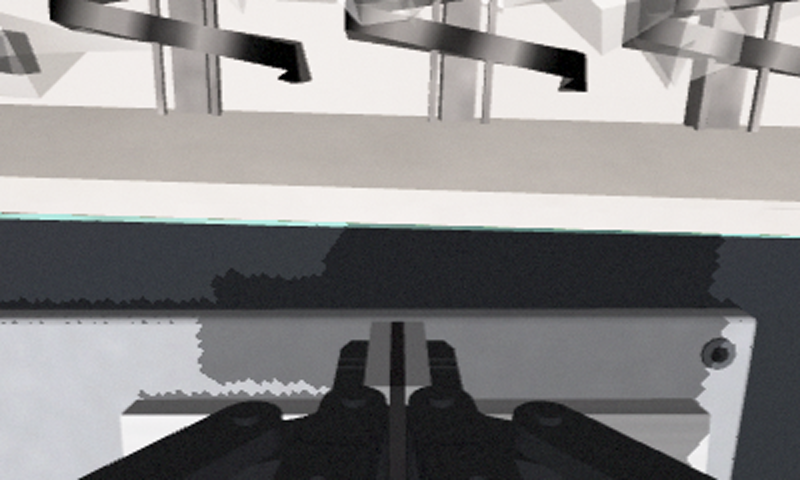

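```bash
python3 - <<'E'
from fit import *
go(-56,20,16,.05);go(-56,20,55,.2);go(2,132,55,.2);go(2,132,17.5,.1,8);where()
print(go(2,94,17.5,.02,6));where()
robot.pause(.2);where()
go(2,120,17.5,.1);go(2,120,60,.2);go(-25,30,140,.3)
c=wcal();pickle.dump(c,open('c3.pkl','wb'));grab("wrist","w3.png",(100,60,540,340),1.8);where()
E
```

```text
t 9.43 pos [  1.8 131.2  17.3] F [ 0.5 -0.   0.4]
False
t 11.47 pos [ 2.  94.2 17.5] F [1.  0.3 0.5]
t 11.68 pos [ 2.  94.1 17.5] F [ 0.3 -0.1 -0.2]
t 13.06 pos [-26.   31.1 138.6] F [-0.2 -0.3 -0.3]
```

View pics/w3.png

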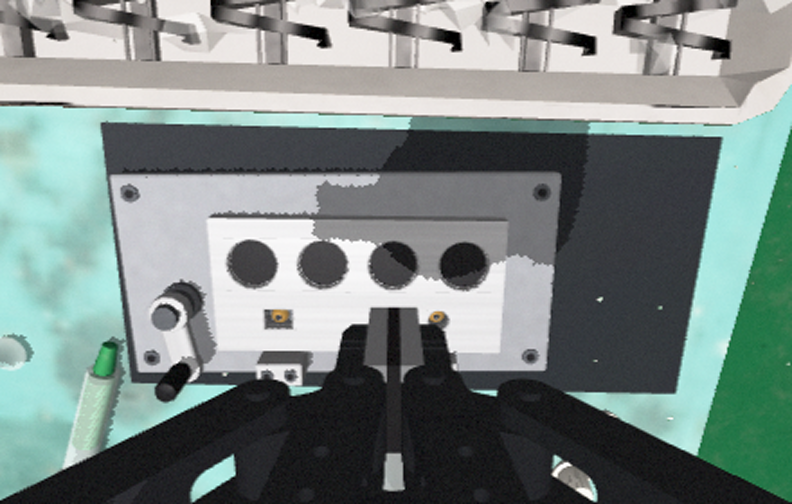

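```bash
python3 - <<'E'
from fit import *
go(2,108,60,.3);go(2,108,17,.1,8);where()
print(go(2,84,17,.02,7));where()
go(2,112,17,.1);go(2,112,60,.2);go(-8,-35,130,.3);go(-8,-35,100,.3)
c=wcal();pickle.dump(c,open('c4.pkl','wb'));grab("wrist","w4.png",(220,60,620,300),2);where()
E
```

```text
t 14.18 pos [  2.4 107.3  17.5] F [ 0.5  0.  -0. ]
True
t 15.22 pos [ 1.3 90.5 16.4] F [-0.  -0.5  0.6]
t 16.93 pos [ -9.1 -32.5  98.4] F [ 0.3 -0.1  0.4]
```

View pics/w4.png

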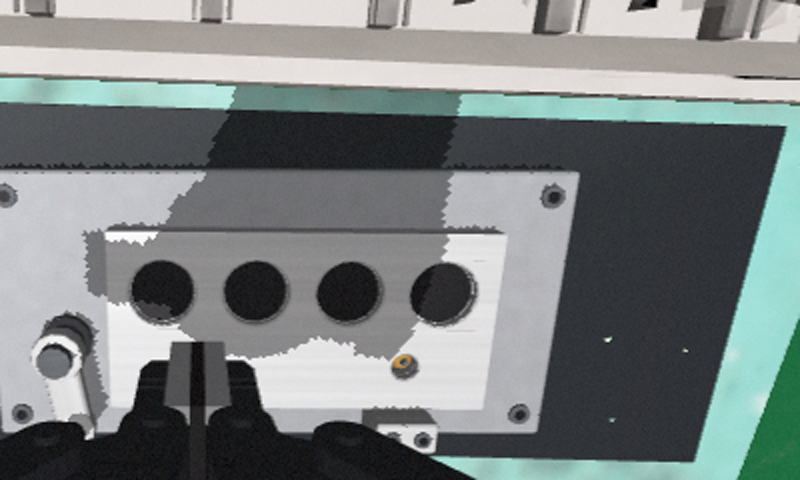

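```bash
python3 - <<'E'
from fit import *
def rep(cf,u,name,corn,obs):
    c=pickle.load(open(cf,'rb'))
    pts=np.array([k for k in corn])/1e3;uv=np.array([u(*v) for v in corn.values()])
    s=least_squares(lambda d:(proj(c,W([fp[0]+d[0],fp[1]+d[1],fp[2]+d[2]],pts))-uv).ravel(),[0,0,0])
    p=fp+s.x;print(name,s.x[:2].round(4),np.degrees(s.x[2]).round(2),s.fun.round(1))
    for n,(q,zs) in obs.items(): print(n,[(z,tof(c,p,u(*q),z/1e3).tolist()) for z in zs])
u3=lambda x,y:(x/1.8+100,y/1.8+60);u4=lambda x,y:(x/2+220,y/2+60)
rep('c3.pkl',u3,'w3',{(-56,-115,12):(110,174),(-56,115,12):(560,174),(56,115,12):(547,370),(56,-115,12):(132,374)},
 {'pinR':((279.5,316),[17.5]),'pinL':((437,317),[17.5]),'slot':((278.5,319),[22,27]),'hole':((438,318.5),[22,27]),'nearR':((208,217),[22]),'nearL':((506.5,219),[22]),'farR':((215,354),[22,28]),'farL':((501,352),[22,28])})
rep('c4.pkl',u4,'w4',{(-56,115,12):(579,172),(56,115,12):(537,433)},
 {'pinL':((402.5,362),[17.5]),'hole':((404,367.5),[22,27]),'nearR':((106,228),[22]),'nearL':((507,234),[22]),'farL':((486.5,409),[22,28]),'farR':((107,405),[22,28])})
for f,crop in(('w3.png',None),('w4.png',None)): pass
a=cv2.imread('pics/w3.png');b=cv2.imread('pics/w4.png')
k=lambda im,x,y:cv2.resize(im[y-30:y+30,x-30:x+30],(260,260),interpolation=cv2.INTER_CUBIC)
cv2.imwrite('pics/z.png',np.hstack([k(a,279,318),k(a,437,318),k(b,404,366)]))
E
```

```text
w3 [ 0.0004 -0.0004] -0.02 [-2.1 -0.1  1.2 -0.7 -0.7  1.5  1.7 -0.3]
pinR [(17.5, [19.2, -30.8])]
pinL [(17.5, [19.9, 53.0])]
slot [(22, [18.9, -30.4]), (27, [16.8, -29.2])]
hole [(22, [18.8, 53.1]), (27, [16.7, 52.7])]
nearR [(22, [-35.8, -62.2])]
nearL [(22, [-34.4, 86.1])]
farR [(22, [39.0, -65.5]), (28, [35.9, -63.3])]
farL [(22, [38.2, 87.1]), (28, [35.1, 85.8])]
w4 [ 0.0015 -0.0005] 0.52 [-0.  -0.8  0.   1. ]
pinL [(17.5, [19.5, 52.6])]
hole [(22, [19.9, 51.7]), (27, [17.6, 49.8])]
nearR [(22, [-36.9, -63.6])]
nearL [(22, [-33.7, 85.5])]
farL [(22, [38.2, 86.5]), (28, [35.0, 83.3])]
farR [(22, [35.4, -66.5]), (28, [32.2, -65.5])]
```

View pics/z.png

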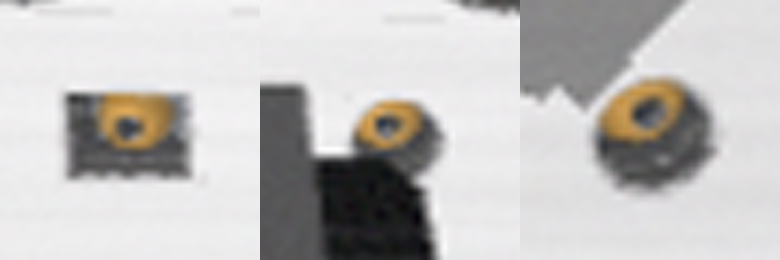

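```bash
python3 - <<'E'
from fit import *
for y in(-12,68):
    go(23,y,60,.3);go(23,y,32,.1);print(go(23,y,18,.02,4));where();go(23,y,40,.1)
where()
E
```

```text
True
t 18.23 pos [ 23.1 -12.   22.3] F [-0.6  0.4  4.1]
True
t 19.96 pos [23.2 68.  22.2] F [-0.3  0.6  3.6]
t 20.3 pos [23.6 68.  40.7] F [-0.  -0.4 -0.1]
```

```bash
python3 - <<'E'
from fit import *
go(23,30,110,.3);go(36,-110,110,.3);print(go(36,-110,43,.15,8));where()
print('p1',go(36,-75,43,.04,12));where()
go(36,-80,43,.1);go(58,-82,43,.15);go(58,-57,43,.15);where()
print('p2',go(23,-57,43,.04,10));where()
go(45,-57,43,.1);go(45,-57,100,.2);go(-20,10,130,.3)
c=wcal();pickle.dump(c,open('c5.pkl','wb'));grab("wrist","w5.png",(60,40,560,340),1.6);where()
E
```

```text
False
t 21.93 pos [  36.6 -108.6   43.4] F [ 1.  -0.9 -0.6]
p1 False
t 22.96 pos [ 33.1 -80.1  43. ] F [-3.8 -5.5  2.9]
t 23.82 pos [ 58.  -53.6  43.1] F [-0.7  0.   0.3]
p2 True
t 24.35 pos [ 44.  -54.4  43. ] F [0.8 0.3 0.4]
t 25.56 pos [-20.9   9.5 128.8] F [ 0.  -0.3 -0.2]
```

View pics/w5.png

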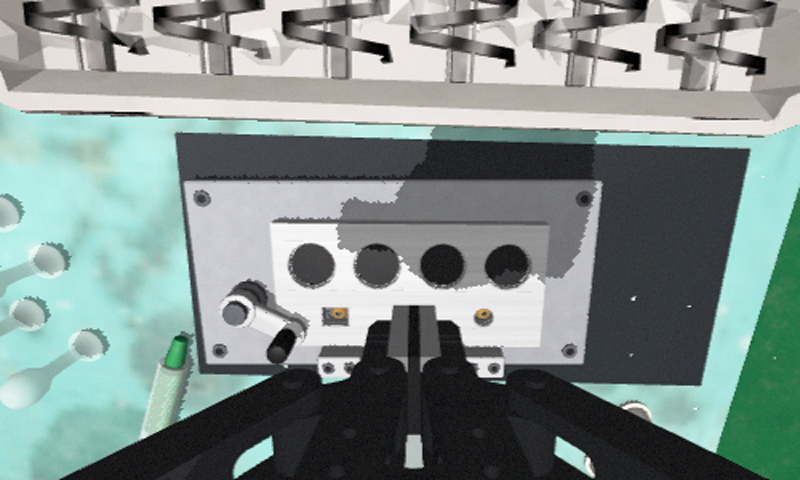

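```bash
python3 - <<'E'
from fit import *
go(55,-58,110,.3);go(55,-58,43,.2,8);where()
print('p2',go(22,-56,43,.03,18));where()
robot.pause(.1);where()
go(48,-56,43,.1);go(48,-56,100,.2);go(-20,10,130,.3)
c=wcal();pickle.dump(c,open('c6.pkl','wb'));grab("wrist","w6.png",(60,40,560,340),1.6);where()
E
```

```text
t 26.53 pos [ 54.9 -57.   43.3] F [0.5 0.5 1. ]
p2 False
t 27.78 pos [ 27.9 -53.3  43.9] F [12.6  2.3 -7. ]
t 27.88 pos [ 27.9 -53.3  44. ] F [12.   2.5 -6. ]
t 29.26 pos [-21.    9.3 128.9] F [-0.3 -0.9 -0.1]
```

View pics/w6.png

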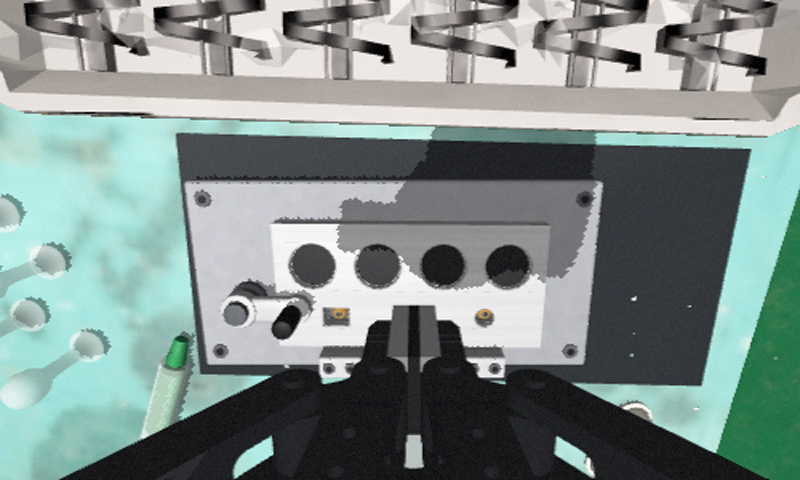

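```bash
python3 - <<'E'
from fit import *
c=pickle.load(open('c6.pkl','rb'));u=lambda x,y:(x/1.6+60,y/1.6+40)
P=lambda x,y,z:print(tof(c,fp,u(x,y),z/1e3))
P(235,313,38);P(281,328,57);P(282,322,57);P(296,306,33)
for th in(80,83,86,90):
    t=np.radians(th);q=proj(c,W(fp,np.array([[12+30*np.cos(t),-84+30*np.sin(t),57],[12,-84,38]])/1e3));print(th,((q-[60,40])*1.6).round(1).tolist())
E
```

```text
[ 10.6 -83.4]
[ 10.4 -54. ]
[  7.2 -53.3]
[  8.6 -52.3]
80 [[281.1, 340.7], [234.2, 315.4]]
83 [[281.3, 337.8], [234.2, 315.4]]
86 [[281.4, 334.9], [234.2, 315.4]]
90 [[281.2, 331.0], [234.2, 315.4]]
```

```bash
python3 - <<'E'
from fit import *
where();workorder.close_job()
E
```

```text
t 29.26 pos [-21.    9.3 128.9] F [-0.3 -0.9 -0.1]
the job is handed in; nothing more can be done
```

The plate is seated on both pins, the swing clamp is home, and I handed the job in at about 29 s.

**Plate:** I pushed it with shut fingers in +x against the back stops, then in two steps in −y. The second −y push stopped on its 7 N force limit.
- **Height:** light touches on the plate's top near the back edge read 22.3 mm and 22.2 mm, against 22 mm for a seated plate.
- **Pins:** both show in their holes. In the last close look, before I moved the clamp, the left one measured about 1 mm off centre.

**Clamp:** I pushed it by its post in two strokes. The first try at the second stroke stopped early on its 10 N force limit, with the arm near 45–60°. I repeated it with a higher limit, and it ended held at about 12 N. The last picture puts the arm at about 90°.

**Checks that were less certain:**
- The plate's tilt was ambiguous from the images alone, which is why I used the touch heights.
- I did not touch the plate again after moving the clamp. The holes and pins looked unchanged in the last picture.
- I planned every path clear of the glass inserts, syringe and other things, and the ones in the last picture looked undisturbed. I did not measure their positions.

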